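# Select the range and hold a sample pot up at the reader

### The arm

A 7-joint arm with a two-finger parallel gripper is mounted at the origin on a cart in front of the work surface, level with it; the furniture and walls round the work are solid. World frame = base frame: x ahead of the robot, y to its left, z up, the work surface at z = 0. Lengths are in m, angles in rad, forces in N, time in s.
With the tool pointing down it reaches from about 0.425 to 0.925 m from the base axis. Payload 6.8 kg.
Tool frame: the origin (TCP) lies at the very end of the fingers, on their centre line; the grasp point (between the pads) lies 19 mm behind it; z points along the fingers, y is the line along which they close (so a half turn about z gives the same grasp; the last joint's range is limited). The gripper opens to 85 mm and grips with 20 to 120 N. Pads are 22 mm wide; open, the fingers measure 114 mm over their backs; the gripper's body (76 mm by 85 mm) begins 54 mm behind the grasp point. The pads swing forward as they close: fully open they stand 13 mm farther back than shut.
Start: joints at [-1.323, 0.477, 0.022, 1.555, -0.011, 1.109, -0.083], TCP at [0.235, 0.633, 0.231] pointing down, gripper open.
Joint ranges: [-2.96, 2.96], [-0.34, 2.1], [-1.41, 1.46], [0.24, 2.44], [-1.37, 4.51], [0.17, 1.92], [-2.96, 2.96]. Speed limits (rad/s): [2.39, 2.39, 3.14, 3.14, 3.14, 3.14, 3.14].

### API

Orientations are given as a unit quaternion [w, x, y, z].
In Python, from station import * gives the robot as it stands.
- The arm moves only by the tool jog_arm, never from a script. Its argument "moves" is one flat list of numbers, 7 for each row, row after row: the shift along the tool's x, y, z normalised to -1 to 1, where 1 is 20 mm, then the turn, a rotation vector about the tool's x, y, z normalised to -1 to 1, where 1 is 4 degrees, then the opening, from 0 (shut) to 1 (fully open). In form: [x, y, z, rx, ry, rz, claw, x, y, z, rx, ry, rz, claw, ...]. A call has exactly 8 rows; each row shifts and turns the commanded pose from where the row before left it, along the tool's axes as they then stand; what a row does not reach is not made up. A row lasts 1/12 s, in which the tool goes at most 41.7 mm and 7.16 degrees, less where a joint would pass 70% of its speed; a pose out of reach is approached as far as the arm can. A call with a number of a shift or a turn outside -1 to 1 is refused whole. A call with a gripper value outside its range is refused whole. The fingers move at their own pace and stop on an object; "grip_force" is the grip in N (left out, the last holds). Time passes only in rows, so rows that do not move let the fingers close, or fill a call up. It gives the time, the measured TCP pose, the force, the opening and the grip force at its end, in the units of the state.
- get_obs(): the state, without advancing time (a new reading comes with each control period).
- read_camera(name): name is "side" or "top" or "wrist"; returns a dict with "color" (420x560x3 uint8, blue, green, red), "fx", "fy", "cx", "cy" (pixels), "rvec" (rotation vector, rad) and "tvec" (3), from world to camera coordinates, as OpenCV has them. Camera axes: x right, y down, z forward; pixel columns grow to the right and rows downward; lengths in m; the calibration is good to about 2 mm. A picture is of the moment at which its call begins. There is no depth.
- hand_in(): hands the job in; it is judged then, once.
The state is a dict: "t": time; "q": joint angles; "joint_vel": joint speeds; "joint_torque": joint torques, N m; "eef_pos": TCP position; "tool_rot": TCP orientation; "contact_force": force on the tool from outside, world axes, zero at the start; "torque": the same for the moment, N m; "gripper_width": opening from 0.0 (shut) to 1.0 (fully open); "grasp_force": force on a finger pad.
Only numpy, scipy, OpenCV 4.12 (cv2) and the standard library are available. Lean on these libraries where they do the work, as an engineer would, in place of code of your own. Each camera call takes 0.05 s, during which the arm holds its last target. There are 200 camera calls.

### The job

Get the pot ready for its reading: first turn the selector knob on the reader's control box so that its pointer clicks in at the mark with three dots. Then take the ball of the cam lever, swing the lever up until it stands upright, where the cam lifts the pot tray highest, and finish while still holding the ball there (the lever springs back if let go). Keep the pot standing on its tray and leave the loose dropper where it lies.

Things in the scene. Friction and masses are not known exactly. Their poses are not given: they have to be found in the camera images.
- reader_box: grey control box, 94 x 100 x 58 mm, fixed on the table; origin at the centre of its underside, z up. The selector knob is in the middle of its top. Beyond the knob as seen from the robot, four white marks with 1, 2, 3 and 4 dots follow clockwise from above: in this frame at +0.9, +0.3, -0.3 and -0.9 rad from the x axis (counter-clockwise positive).
- selector (a joint): angle of the black selector knob, rad, growing clockwise as seen from above: 0 at the one-dot mark, 0.6 two dots, 1.2 three dots, 1.8 four dots; stops at -0.12 and 1.92. A detent draws it into the nearest mark; turning it past a detent takes about 0.06 N m.
- selector_grip (a point): point on the knob's upright axis at grip height, 77 mm above the table. The grip is an upright bar 40 mm long, 12 thick, 22 tall, its top 86 mm above the table, on a disc 44 mm wide, 6 high. The frame turns with the knob: x along the bar to the pointer end (a nib 26 mm from the axis, white line on top), y across the bar, z up.
- lift_stage: lift stage, fixed: aluminium base plate 102 x 152 x 10 mm, cheeks of the cam shaft (62 mm high), tray follower over the cam disc (83 mm, raised 94), guide column (98 mm), grey reader tower (95 mm). Origin on the underside below the cam shaft; x along the shaft, away from the robot; y to the side where the lever lies; z up. The pot tray is on the -y side.
- cam_lever (a joint): angle of the cam lever about the shaft (the stage's x axis), rad: 0 lying down towards the stage's +y side, 1.2 rad away from upright (start); 1.2 exactly upright, the highest lift; 2.1 the far stop, over the top and lower again. A spring pulls it back to 0: about 3 N at the ball when upright.
- lever_pivot (a point): point on the shaft axis in the plane in which the lever's ball swings, 46 mm above the table; fixed to the stage, same axes as the stage. The ball's centre is 120 mm from it: at joint value q it lies at 120*sin(1.2-q) mm along y and 120*cos(1.2-q) mm along z.
- lever_ball: black ball of 25 mm diameter at the end of the 9 mm thick steel lever; origin at its centre, starting about 89 mm above the table, 166 mm when the lever is upright.
- lift_tray (a joint): height of the pot tray above its lowest position, m: 0 with the lever down, greatest 0.0103 with the lever upright; driven by the cam.
- tray_floor (a point): centre of the rubber pad of the pot tray on which the pot stands; moves up with the tray. Fixed axes of the stage.
- sample_pot: closed sample pot with a white lid, 61 mm across, 56 mm high, standing loose on the tray; origin at the centre of its underside, z up.
- dropper: small plastic dropper, 128 mm long, 12 mm thick, lying loose between the two fixtures; a bystander.

How it is judged:
By the outcome, as a careful person would: the job done as asked, in the order asked, and still so for the second after the job is handed in, while the arm keeps its last pose, push and grip.
It also fails if it takes over 51 s, if anything falls off the work surface, if the arm or the gripper's body presses on something with over 40 N, if the wrist force passes 120 N, or if a joint passes its speed limit or range.

## Working session

There is one attempt and no reset: what is moved stays moved. The work goes in short steps, Python scripts to look and compute and a tool call to move; the robot and the scene stay as the last step left them, time stands still between calls to the robot, and variables do not carry over. Pictures are saved under pics/ and viewed, at most 10 in all, crops included, and the job is handed in when it is done.

Besides the shell and the picture viewer there is one more tool, called as name(argument=value, ...), one argument or row to a line, values as JSON. jog_arm: Moves the arm, as the interface text tells. Scaled input: -1 to 1 covers 20 mm each way for a shift and 4 degrees each way for a turn. Its arguments: {"type":"object","properties":{"moves":{"type":"array"},"grip_force":{"type":"number"}},"required":["moves"]}

```bash
mkdir -p pics; ls
cat > h.py <<'E'
from station import *
import numpy as np, cv2
def cam(n):
    c=read_camera(n); c['K']=np.array([[c['fx'],0,c['cx']],[0,c['fy'],c['cy']],[0,0,1.]]); c['R']=cv2.Rodrigues(np.array(c['rvec'],float))[0]; c['t']=np.array(c['tvec'],float).ravel(); return c
def ray(c,u,v):
    d=c['R'].T@np.linalg.inv(c['K'])@np.array([u,v,1.]); return -c['R'].T@c['t'],d
def onz(c,u,v,z):
    o,d=ray(c,u,v); return o+d*(z-o[2])/d[2]
def proj(c,P):
    return cv2.projectPoints(np.array(P,float).reshape(-1,3),np.array(c['rvec'],float),c['t'],c['K'],None)[0].reshape(-1,2)
E
python3 - <<'E'
from h import *
import pickle
s=get_obs();print(s)
for n in('top','side'):
    c=cam(n);pickle.dump(c,open(n+'.pkl','wb'));cv2.imwrite(f'pics/{n}0.png',c['color']);print(n,-c['R'].T@c['t'],c['R'][2])
E
```

```text
pics
{'t': 0.0, 'q': array([-1.3230896 ,  0.47783917,  0.02232667,  1.55645536, -0.01149451,
        1.1093133 , -0.08309472]), 'joint_vel': array([-0.00040601, -0.00043171,  0.00038515, -0.00027972,  0.00047016,
        0.00076042, -0.00088495]), 'joint_torque': array([-6.25561788e-04, -5.96433735e+01,  1.60685442e+00, -2.81193066e+01,
        1.22657191e-02,  9.22963925e-03, -4.78505427e-06]), 'eef_pos': array([0.23493307, 0.63215452, 0.23029763]), 'tool_rot': array([-9.72065408e-05,  1.76946212e-01,  9.84220071e-01, -9.38542999e-04]), 'contact_force': array([-0.46162559, -0.33960121,  0.38748645]), 'torque': array([-0.08864992,  0.01157568,  0.03516383]), 'grasp_force': 0.0, 'gripper_width': 0.9961071220358508}
top [0.30644015 0.05017758 0.92547281] [ 0.16579912 -0.0051769  -0.98614596]
side [ 0.46469206 -0.76806821  0.58351273] [-0.02696998  0.85020442 -0.52576142]
```

View pics/top0.png

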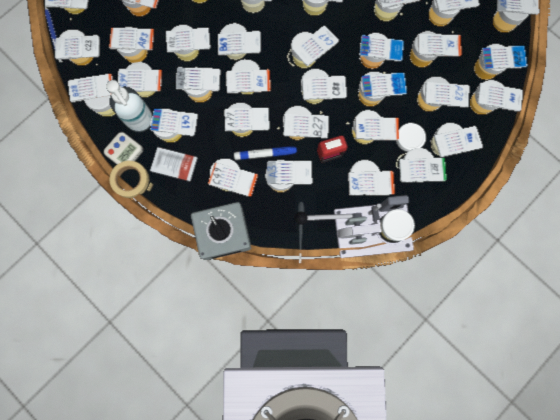

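View pics/side0.png

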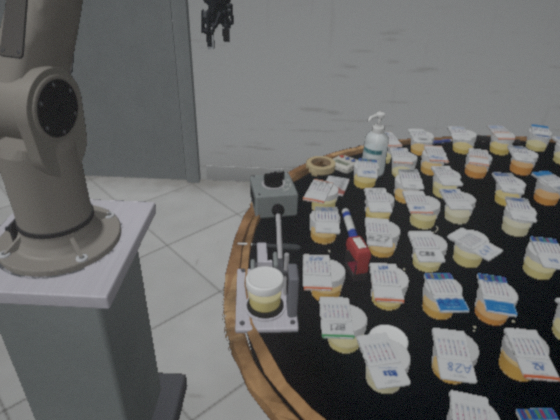

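The top view shows the box at about (219,230), the stage at about (372,230), the lever ball near (303,215) and the dropper near (300,245). I'll enlarge both areas.

Run:
```python
import pickle,cv2,numpy as np
from h import *
c=pickle.load(open('top.pkl','rb'));im=c['color']
a=cv2.resize(im[195:265,180:260],None,fx=7,fy=7,interpolation=cv2.INTER_CUBIC)
a=cv2.resize(im[190:270,185:425],None,fx=3.3,fy=3.3,interpolation=cv2.INTER_CUBIC)
b=cv2.resize(im[200:262,190:252],None,fx=5,fy=5,interpolation=cv2.INTER_CUBIC)
s=pickle.load(open('side.pkl','rb'));
d=cv2.resize(s['color'][165:335,225:325],None,fx=3.0,fy=3.0,interpolation=cv2.INTER_CUBIC)[:310]
d=cv2.resize(s['color'][160:263,230:325],None,fx=3.0,fy=3.0,interpolation=cv2.INTER_CUBIC)
H=np.zeros((264+310,792,3),np.uint8);H[:a.shape[0],:a.shape[1]]=a[:,:792];H[264:574,:310]=b;H[264:573,330:330+d.shape[1]]=d
cv2.imwrite('pics/crop.png',H);print(a.shape,d.shape)
for u,v,z in[(219,230,.058),(303,213,.09),(372,230,.01)]:print(onz(c,u,v,z))
```

```text
(264, 792, 3) (309, 285, 3)
[0.42051887 0.16444769 0.058     ]
[0.44770068 0.00188593 0.09      ]
[ 0.42478418 -0.14445205  0.01      ]
```

View pics/crop.png

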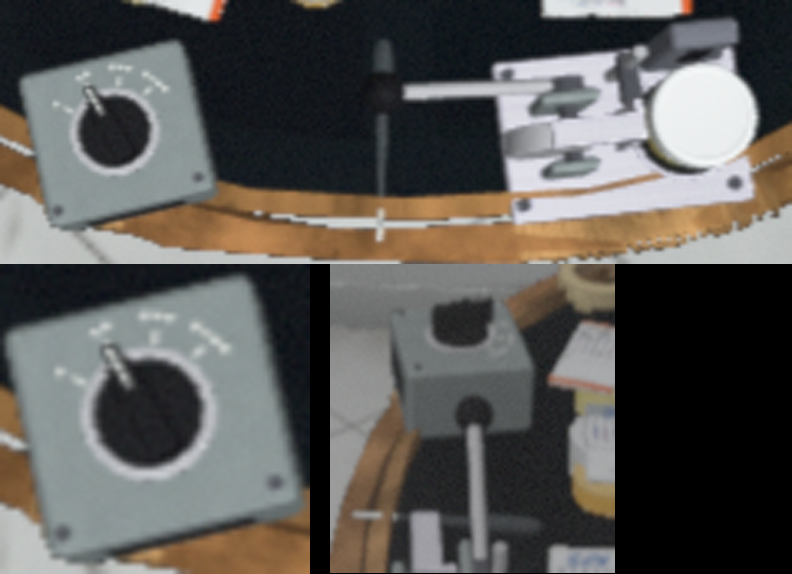

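The knob points at two dots, so it needs +0.6 rad clockwise. The lever ball's crop position is (382,93) in the top view and (474,412) in the side view, and the dropper lies under it.

Run:
```python
import pickle
from h import *
c=pickle.load(open('top.pkl','rb'));s=pickle.load(open('side.pkl','rb'))
A=lambda x,y:(185+(x+.5)/3.3-.5,190+(y+.5)/3.3-.5)
B=lambda x,y:(190+(x+.5)/5-.5,200+(y-264+.5)/5-.5)
S=lambda x,y:(230+(x-330+.5)/3-.5,160+(y-264+.5)/3-.5)
print('knob',onz(c,*B(149.5,410),.058), 'side ring',onz(s,*S(463,327),.086))
q=[onz(c,*B(*p),.058)[:2] for p in[(8,332),(243,277),(301,492),(62,557)]]
an=lambda v:np.degrees(np.arctan2(v[1],v[0]))
print('box',np.mean(q,0),[np.linalg.norm(q[i]-q[i-1]) for i in range(4)],an(q[0]-q[3]),an(q[1]-q[2]),an(q[0]-q[1])-90,an(q[3]-q[2])-90)
p=[onz(c,*A(*p),.01)[:2] for p in[(493,67),(513,222),(753,192)]]
print('stage',p,np.linalg.norm(p[0]-p[1]),np.linalg.norm(p[2]-p[1]),an(p[0]-p[1]),an(p[1]-p[2])-90)
o,d=ray(c,*A(382,93));o2,d2=ray(s,*S(474,412))
M=np.c_[d,-d2];k=np.linalg.lstsq(M,o2-o,rcond=None)[0];print('ball',o+d*k[0],o2+d2*k[1],'at .089',onz(c,*A(382,93),.0895),onz(s,*S(474,412),.0895))
```

```text
knob [0.42287295 0.16350899 0.058     ] side ring [0.42534092 0.12543176 0.086     ]
box [0.42147398 0.1619035 ] [np.float64(0.0912036012224109), np.float64(0.0944716816666136), np.float64(0.08821537745317028), np.float64(0.09533747343970458)] 14.66845028435328 15.253255419062176 13.098830263571543 14.911899776011424
stage [array([ 0.46723127, -0.06731016]), array([ 0.36985652, -0.0770431 ]), array([ 0.38743096, -0.22665539])] 0.0978599664958324 0.1506409662697942 5.707949295784303 6.6996382537079455
ball [0.43848547 0.00692101 0.08992637] [0.43871714 0.0069511  0.08996142] at .089 [0.43855285 0.00689894 0.0895    ] [0.43869286 0.00767567 0.0895    ]
```

```bash
cat >> h.py <<'E'
from scipy.spatial.transform import Rotation as Rn
def plan(pos,yawy,n,claw,start=None):
    """rows to bring TCP to pos with tool y at world angle yawy (deg, mod 180)"""
    s=get_obs();p=s['eef_pos'] if start is None else np.array(start[0]);w,x,y,z=s['tool_rot']
    R=Rn.from_quat([x,y,z,w]).as_matrix();y0=np.degrees(np.arctan2(R[1,1],R[0,1])) if start is None else start[1]
    dy=(yawy-y0+90)%180-90;D=np.array(pos)-p
    for i in range(n):
        a=np.radians(y0+dy*i/n);Y=np.array([np.cos(a),np.sin(a),0]);Z=np.array([0,0,-1.]);X=np.cross(Y,Z)
        v=np.r_[X@D,Y@D,Z@D]/n/.02
        print(','.join('%.2f'%t for t in[*v,0,0,-dy/n/4])+f',{claw},')
        if i%8==7:print()
    print('p',p.round(4),'yaw',y0,'maxtilt',np.degrees(np.arccos(-R[2,2])))
E
python3 -c "
from h import *
plan([.4225,.163,.14],121.7,24,1)"
```

```text
-0.71,-0.78,0.19,0.00,0.00,-0.54,1,
-0.68,-0.81,0.19,0.00,0.00,-0.54,1,
-0.65,-0.83,0.19,0.00,0.00,-0.54,1,
-0.61,-0.86,0.19,0.00,0.00,-0.54,1,
-0.58,-0.88,0.19,0.00,0.00,-0.54,1,
-0.55,-0.90,0.19,0.00,0.00,-0.54,1,
-0.51,-0.92,0.19,0.00,0.00,-0.54,1,
-0.48,-0.94,0.19,0.00,0.00,-0.54,1,

-0.44,-0.96,0.19,0.00,0.00,-0.54,1,
-0.41,-0.97,0.19,0.00,0.00,-0.54,1,
-0.37,-0.99,0.19,0.00,0.00,-0.54,1,
-0.33,-1.00,0.19,0.00,0.00,-0.54,1,
-0.29,-1.01,0.19,0.00,0.00,-0.54,1,
-0.25,-1.02,0.19,0.00,0.00,-0.54,1,
-0.22,-1.03,0.19,0.00,0.00,-0.54,1,
-0.18,-1.04,0.19,0.00,0.00,-0.54,1,

-0.14,-1.04,0.19,0.00,0.00,-0.54,1,
-0.10,-1.05,0.19,0.00,0.00,-0.54,1,
-0.06,-1.05,0.19,0.00,0.00,-0.54,1,
-0.02,-1.05,0.19,0.00,0.00,-0.54,1,
0.02,-1.05,0.19,0.00,0.00,-0.54,1,
0.06,-1.05,0.19,0.00,0.00,-0.54,1,
0.10,-1.05,0.19,0.00,0.00,-0.54,1,
0.14,-1.04,0.19,0.00,0.00,-0.54,1,

p [0.2349 0.6322 0.2304] yaw 69.61609263835335 maxtilt 0.09265047970527705
```

jog_arm(
  moves=[-0.71,-0.78,0.19,0,0,-0.54,1,-0.68,-0.81,0.19,0,0,-0.54,1,-0.65,-0.83,0.19,0,0,-0.54,1,-0.61,-0.86,0.19,0,0,-0.54,1,-0.58,-0.88,0.19,0,0,-0.54,1,-0.55,-0.9,0.19,0,0,-0.54,1,-0.51,-0.92,0.19,0,0,-0.54,1,-0.48,-0.94,0.19,0,0,-0.54,1],
)

```text
t: 0.77
eef_pos: [0.2978, 0.4747, 0.2003]
tool_rot: [-0.0, 0.026, 1.0, -0.0]
contact_force: [0.4, 0.2, -0.8]
gripper_width: 1.001
grasp_force: 0.0
```

jog_arm(
  moves=[-0.44,-0.96,0.19,0,0,-0.54,1,-0.41,-0.97,0.19,0,0,-0.54,1,-0.37,-0.99,0.19,0,0,-0.54,1,-0.33,-1,0.19,0,0,-0.54,1,-0.29,-1,0.19,0,0,-0.54,1,-0.25,-1,0.19,0,0,-0.54,1,-0.22,-1,0.19,0,0,-0.54,1,-0.18,-1,0.19,0,0,-0.54,1],
)

```text
t: 1.43
eef_pos: [0.3597, 0.3201, 0.1701]
tool_rot: [-0.0, -0.124, 0.992, -0.0]
contact_force: [0.5, 0.1, 0.5]
gripper_width: 1.0
grasp_force: 0.0
```

jog_arm(
  moves=[-0.14,-1,0.19,0,0,-0.54,1,-0.1,-1,0.19,0,0,-0.54,1,-0.06,-1,0.19,0,0,-0.54,1,-0.02,-1,0.19,0,0,-0.54,1,0.02,-1,0.19,0,0,-0.54,1,0.06,-1,0.19,0,0,-0.54,1,0.1,-1,0.19,0,0,-0.54,1,0.14,-1,0.19,0,0,-0.54,1],
)

```text
t: 2.1
eef_pos: [0.4191, 0.171, 0.1398]
tool_rot: [-0.0, -0.272, 0.962, -0.0]
contact_force: [0.5, -0.0, 0.1]
gripper_width: 1.002
grasp_force: 0.0
```

```bash
python3 -c "
from h import *
plan([.4225,.163,.068],121.7,8,1)
c=cam('wrist');cv2.imwrite('pics/w1.png',c['color']);print(proj(c,[[.4225,.163,.058],[.4225,.163,.086]]))
import pickle;pickle.dump(c,open('w1.pkl','wb'))"
```

```text
0.01,-0.05,0.45,0.00,0.00,-0.00,1,
0.01,-0.05,0.45,0.00,0.00,-0.00,1,
0.01,-0.05,0.45,0.00,0.00,-0.00,1,
0.01,-0.05,0.45,0.00,0.00,-0.00,1,
0.01,-0.05,0.45,0.00,0.00,-0.00,1,
0.01,-0.05,0.45,0.00,0.00,-0.00,1,
0.01,-0.05,0.45,0.00,0.00,-0.00,1,
0.01,-0.05,0.45,0.00,0.00,-0.00,1,

p [0.4191 0.171  0.1398] yaw 121.56466827566285 maxtilt 0.025801769997066404
[[275.28531944 213.58684441]
 [273.86548498 225.60262558]]
```

View pics/w1.png

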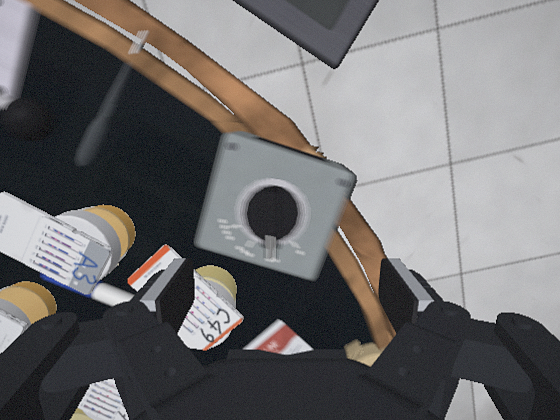

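The wrist view shows the knob ring centred at about (274,212), against a prediction of (275,214). The pointer at (271,245) is square to the closing line, so I'll descend and close.

jog_arm(
  moves=[0.01,-0.06,0.45,0,0,0,1,0.01,-0.06,0.45,0,0,0,1,0.01,-0.06,0.45,0,0,0,1,0.01,-0.06,0.45,0,0,0,0.8,0.01,-0.05,0.45,0,0,0,0.6,0.01,-0.05,0.45,0,0,0,0.4,0.01,-0.05,0.45,0,0,0,0.4,0.01,-0.05,0.45,0,0,0,0.4],
  grip_force=40,
)

```text
t: 2.82
eef_pos: [0.4222, 0.1638, 0.0671]
tool_rot: [-0.0, -0.271, 0.963, 0.0]
contact_force: [0.3, -0.5, -0.3]
gripper_width: 0.398
grasp_force: 0.0
```

jog_arm(
  moves=[0,0,0,0,0,0,0.2,0,0,0,0,0,0,0,0,0,0,0,0,0,0,0,0,0,0,0,0,0,0,0,0,0,0,0,0,0,0,0,0,0,0,0,0,0,0,0,0,0,0,0,0,0,0,0,0,0],
)

```text
t: 3.48
eef_pos: [0.4219, 0.1634, 0.0677]
tool_rot: [-0.0, -0.271, 0.963, -0.0]
contact_force: [3.0, 0.1, -20.2]
gripper_width: 0.125
grasp_force: 39.8
```

jog_arm(
  moves=[0,0,0,0,0,1,0,0,0,0,0,0,1,0,0,0,0,0,0,1,0,0,0,0,0,0,1,0,0,0,0,0,0,1,0,0,0,0,0,0,1,0,0,0,0,0,0,1,0,0,0,0,0,0,1,0],
)

```text
t: 4.15
eef_pos: [0.422, 0.1632, 0.0677]
tool_rot: [-0.0, 0.007, 1.0, -0.0]
contact_force: [3.3, -1.8, -20.2]
gripper_width: 0.124
grasp_force: 39.6
```

jog_arm(
  moves=[0,0,0,0,0,0.6,0,0,0,0,0,0,0,0,0,0,0,0,0,0,0,0,0,0,0,0,0,0,0,0,0,0,0,0,0.2,0,0,0,0,0,0,0.4,0,0,0,0,0,0,0.5,0,0,0,0,0,0,0.5],
)

```text
t: 4.82
eef_pos: [0.4234, 0.1648, 0.0692]
tool_rot: [0.001, 0.025, 1.0, 0.001]
contact_force: [-0.3, -0.5, 0.5]
gripper_width: 0.499
grasp_force: 0.0
```

jog_arm(
  moves=[0,0,-0.5,0,0,0,0.5,0,0,-0.7,0,0,0,0.5,0,0,-0.7,0,0,0,0.5,0,0,-0.7,0,0,0,0.5,0,0,-0.7,0,0,0,0.5,0,0,-0.7,0,0,0,0.5,0,0,0,0,0,0,0.5,0,0,0,0,0,0,0.5],
)

```text
t: 5.48
eef_pos: [0.423, 0.1643, 0.1493]
tool_rot: [0.001, 0.026, 1.0, 0.001]
contact_force: [0.8, 0.5, 0.3]
gripper_width: 0.499
grasp_force: 0.0
```

```bash
python3 -c "
from h import *
c=cam('wrist');cv2.imwrite('pics/w2.png',c['color'])
import pickle;pickle.dump(c,open('w2.pkl','wb'))
print(get_obs()['eef_pos'],proj(c,[[.4225,.163,.058],[.4225,.163,.086]]))"
```

```text
[0.42242464 0.16395826 0.148459  ] [[284.32760827 210.8315805 ]
 [284.17430226 222.07568181]]
```

View pics/w2.png

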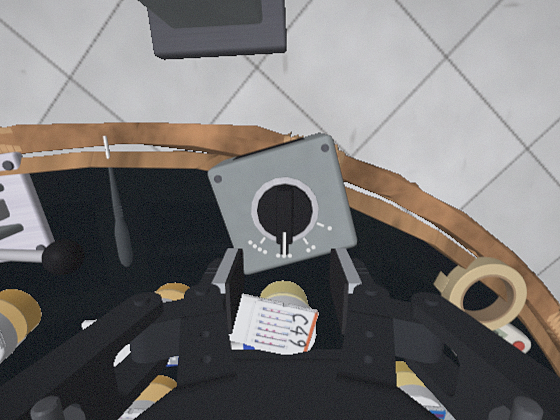

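The knob pointer at (285,243) points straight at the three dots at (285,256). Next I'll move above the ball.

```bash
python3 -c "
from h import *
print(get_obs()['q'])
plan([.4386,.007,.135],6.2,24,0.8)"
```

```text
[-0.69420325  0.22289696  0.21241588  2.16147697 -0.06800614  0.76216835
  1.08183947]
-0.05,-0.32,0.03,0.00,0.00,0.84,0.8,
-0.07,-0.32,0.03,0.00,0.00,0.84,0.8,
-0.09,-0.32,0.03,0.00,0.00,0.84,0.8,
-0.11,-0.31,0.03,0.00,0.00,0.84,0.8,
-0.12,-0.30,0.03,0.00,0.00,0.84,0.8,
-0.14,-0.30,0.03,0.00,0.00,0.84,0.8,
-0.16,-0.29,0.03,0.00,0.00,0.84,0.8,
-0.18,-0.28,0.03,0.00,0.00,0.84,0.8,

-0.19,-0.27,0.03,0.00,0.00,0.84,0.8,
-0.21,-0.25,0.03,0.00,0.00,0.84,0.8,
-0.22,-0.24,0.03,0.00,0.00,0.84,0.8,
-0.24,-0.23,0.03,0.00,0.00,0.84,0.8,
-0.25,-0.21,0.03,0.00,0.00,0.84,0.8,
-0.26,-0.20,0.03,0.00,0.00,0.84,0.8,
-0.27,-0.18,0.03,0.00,0.00,0.84,0.8,
-0.28,-0.17,0.03,0.00,0.00,0.84,0.8,

-0.29,-0.15,0.03,0.00,0.00,0.84,0.8,
-0.30,-0.13,0.03,0.00,0.00,0.84,0.8,
-0.31,-0.12,0.03,0.00,0.00,0.84,0.8,
-0.31,-0.10,0.03,0.00,0.00,0.84,0.8,
-0.32,-0.08,0.03,0.00,0.00,0.84,0.8,
-0.32,-0.06,0.03,0.00,0.00,0.84,0.8,
-0.33,-0.04,0.03,0.00,0.00,0.84,0.8,
-0.33,-0.02,0.03,0.00,0.00,0.84,0.8,

p [0.4224 0.164  0.1485] yaw 87.06395335088612 maxtilt 0.06317997078355504
```

jog_arm(
  moves=[-0.05,-0.32,0.03,0,0,0.84,0.8,-0.07,-0.32,0.03,0,0,0.84,0.8,-0.09,-0.32,0.03,0,0,0.84,0.8,-0.11,-0.31,0.03,0,0,0.84,0.8,-0.12,-0.3,0.03,0,0,0.84,0.8,-0.14,-0.3,0.03,0,0,0.84,0.8,-0.16,-0.29,0.03,0,0,0.84,0.8,-0.18,-0.28,0.03,0,0,0.84,0.8],
)

```text
t: 6.2
eef_pos: [0.4271, 0.1109, 0.1424]
tool_rot: [-0.001, 0.259, 0.966, -0.001]
contact_force: [-0.1, 0.4, -0.0]
gripper_width: 0.801
grasp_force: 0.0
```

jog_arm(
  moves=[-0.19,-0.27,0.03,0,0,0.84,0.8,-0.21,-0.25,0.03,0,0,0.84,0.8,-0.22,-0.24,0.03,0,0,0.84,0.8,-0.24,-0.23,0.03,0,0,0.84,0.8,-0.25,-0.21,0.03,0,0,0.84,0.8,-0.26,-0.2,0.03,0,0,0.84,0.8,-0.27,-0.18,0.03,0,0,0.84,0.8,-0.28,-0.17,0.03,0,0,0.84,0.8],
)

```text
t: 6.87
eef_pos: [0.4327, 0.0588, 0.1377]
tool_rot: [-0.001, 0.476, 0.879, -0.001]
contact_force: [-0.2, -0.0, 0.1]
gripper_width: 0.8
grasp_force: 0.0
```

jog_arm(
  moves=[-0.29,-0.15,0.03,0,0,0.84,0.8,-0.3,-0.13,0.03,0,0,0.84,0.8,-0.31,-0.12,0.03,0,0,0.84,0.8,-0.31,-0.1,0.03,0,0,0.84,0.8,-0.32,-0.08,0.03,0,0,0.84,0.8,-0.32,-0.06,0.03,0,0,0.84,0.8,-0.33,-0.04,0.03,0,0,0.84,0.8,-0.33,-0.02,0.03,0,0,0.84,0.8],
)

```text
t: 7.53
eef_pos: [0.4381, 0.0066, 0.1329]
tool_rot: [-0.0, 0.667, 0.745, -0.001]
contact_force: [0.5, -0.5, -0.7]
gripper_width: 0.793
grasp_force: 0.0
```

```bash
python3 -c "
from h import *
c=cam('wrist');cv2.imwrite('pics/w3.png',c['color'])
import pickle;pickle.dump(c,open('w3.pkl','wb'))
print(proj(c,[[.4386,.007,.0895]]))
plan([.4386,.007,.0705],6.2,8,.8)"
```

```text
[[286.07135417 233.0042102 ]]
0.01,0.00,0.39,0.00,0.00,-0.01,0.8,
0.01,0.00,0.39,0.00,0.00,-0.01,0.8,
0.01,0.00,0.39,0.00,0.00,-0.01,0.8,
0.01,0.00,0.39,0.00,0.00,-0.01,0.8,
0.01,0.00,0.39,0.00,0.00,-0.01,0.8,
0.01,0.00,0.39,0.00,0.00,-0.01,0.8,
0.01,0.00,0.39,0.00,0.00,-0.01,0.8,
0.01,0.00,0.39,0.00,0.00,-0.01,0.8,

p [0.4381 0.0053 0.1329] yaw 5.980026814749694 maxtilt 0.10795924175389739
```

View pics/w3.png

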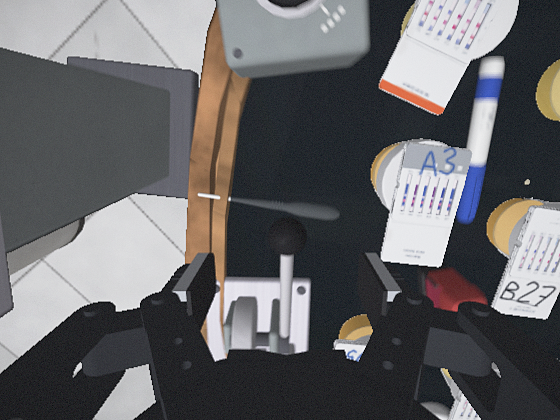

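Ball seen at (288,236), within about 1–2 mm of the prediction, with the plate edge parallel to the closing line. I'll descend and grip.

jog_arm(
  moves=[-0.01,0.01,0.4,0,0,0,0.8,-0.01,0.01,0.4,0,0,0,0.8,-0.01,0.01,0.4,0,0,0,0.8,-0.01,0.01,0.4,0,0,0,0.8,0,0.01,0.4,0,0,0,0.8,0,0.01,0.4,0,0,0,0.8,0,0.01,0.4,0,0,0,0.7,0,0.01,0.4,0,0,0,0.6],
  grip_force=40,
)

```text
t: 8.25
eef_pos: [0.4403, 0.0064, 0.0687]
tool_rot: [-0.0, 0.666, 0.746, -0.0]
contact_force: [-0.1, -0.6, -1.2]
gripper_width: 0.607
grasp_force: 0.0
```

jog_arm(
  moves=[0,0,0,0,0,0,0.4,0,0,0,0,0,0,0.2,0,0,0,0,0,0,0,0,0,0,0,0,0,0,0,0,0,0,0,0,0,0,0,0,0,0,0,0,0,0,0,0,0,0,0,0,0,0,0,0,0,0],
)

```text
t: 8.92
eef_pos: [0.4389, 0.0062, 0.0695]
tool_rot: [-0.001, 0.666, 0.746, -0.001]
contact_force: [-5.1, -1.2, -0.5]
gripper_width: 0.269
grasp_force: 39.1
```

```bash
python3 -c "
import numpy as np
q=np.linspace(0,1.2,17);a=1.2-q
x=120*np.sin(a)/20;z=-120*np.cos(a)/20
for i in range(16):print('%.2f,0,%.2f,0,0,0,0'%(x[i+1]-x[i],z[i+1]-z[i]))"
```

```text
-0.18,0,-0.41,0,0,0,0
-0.21,0,-0.40,0,0,0,0
-0.24,0,-0.38,0,0,0,0
-0.27,0,-0.36,0,0,0,0
-0.29,0,-0.34,0,0,0,0
-0.32,0,-0.32,0,0,0,0
-0.34,0,-0.29,0,0,0,0
-0.36,0,-0.27,0,0,0,0
-0.38,0,-0.24,0,0,0,0
-0.40,0,-0.21,0,0,0,0
-0.41,0,-0.18,0,0,0,0
-0.42,0,-0.15,0,0,0,0
-0.43,0,-0.12,0,0,0,0
-0.44,0,-0.08,0,0,0,0
-0.45,0,-0.05,0,0,0,0
-0.45,0,-0.02,0,0,0,0
```

jog_arm(
  moves=[-0.18,0,-0.41,0,0,0,0,-0.21,0,-0.4,0,0,0,0,-0.24,0,-0.38,0,0,0,0,-0.27,0,-0.36,0,0,0,0,-0.29,0,-0.34,0,0,0,0,-0.32,0,-0.32,0,0,0,0,-0.34,0,-0.29,0,0,0,0,-0.36,0,-0.27,0,0,0,0],
)

```text
t: 9.58
eef_pos: [0.4431, -0.0378, 0.1254]
tool_rot: [-0.002, 0.667, 0.745, -0.001]
contact_force: [-6.2, 1.5, -4.9]
gripper_width: 0.266
grasp_force: 40.1
```

jog_arm(
  moves=[-0.38,0,-0.24,0,0,0,0,-0.4,0,-0.21,0,0,0,0,-0.41,0,-0.18,0,0,0,0,-0.42,0,-0.15,0,0,0,0,-0.43,0,-0.12,0,0,0,0,-0.44,0,-0.08,0,0,0,0,-0.45,0,-0.05,0,0,0,0,-0.45,0,-0.02,0,0,0,0],
)

```text
t: 10.25
eef_pos: [0.4498, -0.1044, 0.1457]
tool_rot: [-0.003, 0.666, 0.746, -0.001]
contact_force: [-11.0, 4.0, 0.7]
gripper_width: 0.263
grasp_force: 42.9
```

jog_arm(
  moves=[0,0,0,0,0,0,0,0,0,0,0,0,0,0,0,0,0,0,0,0,0,0,0,0,0,0,0,0,0,0,0,0,0,0,0,0,0,0,0,0,0,0,0,0,0,0,0,0,0,0,0,0,0,0,0,0],
)

```text
t: 10.92
eef_pos: [0.4496, -0.1043, 0.1459]
tool_rot: [-0.003, 0.667, 0.745, -0.001]
contact_force: [-8.5, 3.1, -1.8]
gripper_width: 0.263
grasp_force: 42.6
```

Run:
```python
from h import *
import pickle
s=get_obs();print(s['eef_pos'],s['contact_force'],s['grasp_force'])
c=cam('side');t=cam('top')
pickle.dump((c,t),open('e.pkl','wb'))
a=cv2.resize(c['color'][150:340,215:335],None,fx=3,fy=3,interpolation=cv2.INTER_CUBIC)
b=cv2.resize(t['color'][190:270,320:430],None,fx=3.8,fy=3.8,interpolation=cv2.INTER_CUBIC)
H=np.zeros((570,790,3),np.uint8);H[:570,:360]=a;H[:304,365:365+418]=b
cv2.imwrite('pics/e.png',H)
# expected upright positions: pivot from initial ball and yaw 6.2
for y0 in(5.7,6.2,6.7):
  y=np.radians(y0);e=np.array([-np.sin(y),np.cos(y),0]);b0=np.array([.4389,.0062,.0895])
  piv=b0-e*.1118;piv[2]=.046;print(y0,piv,proj(c,[piv,piv+[0,0,.12]]))
```

```text
[ 0.44962121 -0.10431155  0.14585082] [-8.45003384  3.08457579 -1.75051709] 42.60589241981506
5.7 [ 0.45000395 -0.10504721  0.046     ] [[280.50958448 263.9787484 ]
 [282.30921654 206.77758269]]
6.2 [ 0.45097433 -0.10494608  0.046     ] [[281.05814044 263.96808384]
 [282.90179796 206.77042547]]
6.7 [ 0.45194379 -0.10483648  0.046     ] [[281.60629281 263.95437504]
 [283.49391921 206.76050537]]
```

View pics/e.png

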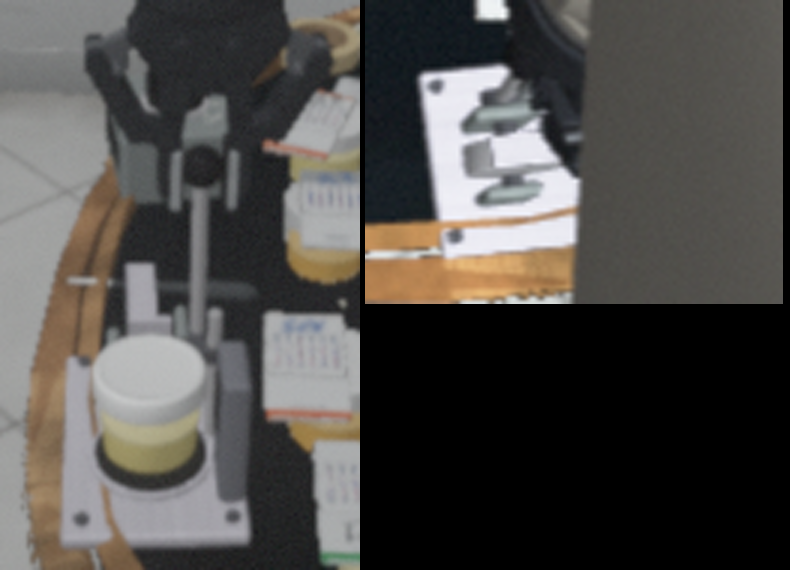

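The ball is held between the pads with the lever near upright, and the pot is on its tray. The ball sits at crop (203,167), which is side pixel (282.3,205.2). I'll check upright numerically with the ball blob.

Run:
```python
from h import *
import pickle
def blob(im,u,v,r):
    g=cv2.cvtColor(im,cv2.COLOR_BGR2GRAY)[v-r:v+r+1,u-r:u+r+1]
    g=cv2.resize(g,None,fx=4,fy=4,interpolation=cv2.INTER_CUBIC);m=(g<58).astype(np.uint8)
    m=cv2.morphologyEx(m,cv2.MORPH_OPEN,cv2.getStructuringElement(cv2.MORPH_ELLIPSE,(15,15)))
    n,l,st,ce=cv2.connectedComponentsWithStats(m)
    for i in range(1,n):print(st[i]/4.,(ce[i]+.5)/4-.5+[u-r,v-r])
s=pickle.load(open('side.pkl','rb'));e,_=pickle.load(open('e.pkl','rb'))
blob(s['color'],278,209,10);print();blob(e['color'],282,205,9)
print(proj(s,[[.4389,.0062,.0895],[.4496,-.1043,.166],[.4511,-.105,.166]]))
p=lambda q:np.array([.4389,.0062,.0895])+np.array([.108,-.994,0])*(.1118-.12*np.sin(1.2-q))+np.array([0,0,.12*np.cos(1.2-q)-.0435])
print(proj(s,[p(q) for q in(1.1,1.15,1.2,1.25)]))
```

```text
[  4.     5.25  12.25  10.   378.5 ] [277.62533025 208.92684941]
[ 13.25  16.75   7.75   4.25 114.5 ] [284.87336245 217.60098253]
[ 0.   18.25  7.    2.75 69.5 ] [270.93884892 218.24730216]

[ 0.    0.    2.5   3.75 32.75] [273.63454198 197.26240458]
[16.75  0.    2.25  3.75 27.75] [290.50563063 197.28265766]
[  3.     2.5   14.5   14.   649.75] [282.63375337 205.1838688 ]
[[277.73796083 209.41520121]
 [282.08139684 206.52522814]
 [282.97699716 206.79119567]]
[[282.38652538 203.23206314]
 [282.64479396 204.90757208]
 [282.90223053 206.76496379]
 [283.15801883 208.80208441]]
```

Run:
```python
from h import *
import pickle
c=cam('wrist');pickle.dump(c,open('w4.pkl','wb'))
s=get_obs();p=s['eef_pos'];o=-c['R'].T@c['t']
print(p,o-p,c['R'][2])
P=[p+[0,0,.019],p+[0,0,.0205],[p[0],p[1],.046],[.451,-.1049,.046]];print(proj(c,P))
w=pickle.load(open('w3.pkl','rb'));o3=-w['R'].T@w['t'];print('w3 ball ray at .0895',onz(w,288,236,.0895))
cv2.imwrite('pics/w4.png',cv2.resize(c['color'][150:420,130:440],None,fx=2.5,fy=2.2)[:594])
```

```text
[ 0.44960692 -0.10431172  0.14583897] [-0.0060617   0.06782279  0.14230109] [ 0.0245618  -0.26690692 -0.96340926]
[[284.32052385 282.64007891]
 [284.27968724 284.34745145]
 [286.06462169 209.71960973]
 [287.6920282  210.6023715 ]]
w3 ball ray at .0895 [0.44004054 0.005124   0.0895    ]
```

View pics/w4.png

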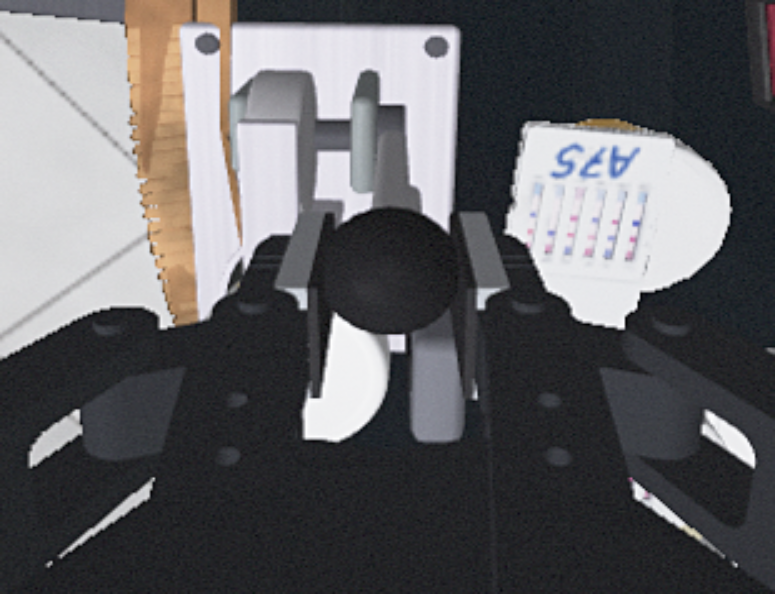

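The wrist crop shows the ball centred at (391,271), which is full pixel (286.4,273.2). The cam shaft is visible between its cheeks at crop (335,133), full (264,210.5), so I can measure the tilt directly.

Run:
```python
from h import *
import pickle
c=pickle.load(open('w4.pkl','rb'))
y=np.radians(6.2);ey=np.array([-np.sin(y),np.cos(y),0])
sh=onz(c,264,210.3,.046)
for z in(.163,.1655):
    b=onz(c,286.4,273.2,z);print(z,b,(b-sh)@ey)
print('shaft',sh@ey,'tcp',np.array([.4496,-.1043,0])@ey)
g=cv2.cvtColor(c['color'],cv2.COLOR_BGR2GRAY)
print(g[195:225,262:267].mean(1).astype(int)); print(g[235:310,286].tolist());
```

```text
0.163 [ 0.45009976 -0.10059133  0.163     ] 0.004237030022975671
0.1655 [ 0.44996881 -0.09931072  0.1655    ] 0.005524294601209825
shaft -0.15285047966984994 tcp -0.15224645586774038
[229 229 229 230 230 229 230 236 226 126  43  65  75  78  80  86  93  99
 101 104 102  96  85 138 226 233 229 228 228 229]
[100, 99, 97, 100, 100, 101, 101, 102, 84, 44, 20, 26, 24, 29, 32, 29, 28, 21, 34, 24, 31, 29, 35, 35, 27, 20, 38, 43, 31, 30, 34, 41, 36, 49, 40, 48, 43, 46, 44, 38, 46, 44, 48, 39, 40, 49, 44, 41, 44, 43, 44, 45, 40, 47, 41, 45, 49, 44, 40, 42, 47, 49, 40, 49, 47, 31, 19, 214, 236, 229, 230, 230, 232, 240, 166]
```

The ball is about 5 mm short of upright, and the side view agrees. I'll firm up the grip and push 5.5 mm further.

jog_arm(
  moves=[0,0,0,0,0,0,0,0,0,0,0,0,0,0,-0.1,0,0,0,0,0,0,-0.1,0,0,0,0,0,0,-0.08,0,0,0,0,0,0,0,0,0,0,0,0,0,0,0,0,0,0,0,0,0,0,0,0,0,0,0],
  grip_force=60,
)

```text
t: 11.73
eef_pos: [0.4502, -0.1096, 0.146]
tool_rot: [-0.003, 0.667, 0.745, -0.001]
contact_force: [-10.5, 4.5, 1.5]
gripper_width: 0.256
grasp_force: 58.9
```

```bash
cat > m.py <<'E'
from h import *
c=cam('wrist');e=cam('side');s=get_obs();print(s['t'],s['eef_pos'],s['contact_force'],s['grasp_force'])
g=cv2.cvtColor(c['color'],cv2.COLOR_BGR2GRAY).astype(int)
col=g[190:235,262:267].mean(1);d=np.where(col<160)[0];print('shaft v',190+d.min(),190+d.max(),col.astype(int))
b=g[225:320,284:289].mean(1);print('ball',b.astype(int).tolist())
sm=cv2.resize(c['color'][180:340,190:380],None,fx=3,fy=3);k=cv2.resize(e['color'][150:340,225:325],None,fx=2,fy=2.4)
H=np.zeros((480,780,3),np.uint8);H[:480,:570]=sm;H[:456,575:775]=k;cv2.imwrite('pics/f.png',H)
import pickle;pickle.dump((c,e),open('f.pkl','wb'))
E
python3 m.py
```

```text
11.8333 [ 0.45016808 -0.10954389  0.14601525] [-9.96597154  3.38759403  1.92381288] 58.943225741386414
shaft v 198 211 [229 230 230 229 230 231 240 197  93  52  70  75  79  84  88  99 101 102
 101 102  95  79 175 232 232 229 228 229 229 228 228 228 227 229 228 228
 228 228 228 228 228 227 229 230 230]
ball [99, 101, 99, 99, 101, 99, 101, 99, 100, 98, 98, 100, 99, 100, 100, 97, 101, 103, 84, 45, 17, 25, 22, 29, 28, 27, 29, 30, 29, 30, 34, 28, 30, 36, 29, 33, 34, 35, 33, 36, 34, 37, 39, 38, 37, 42, 38, 42, 43, 45, 46, 45, 46, 46, 45, 44, 46, 43, 42, 41, 46, 44, 44, 44, 46, 44, 41, 43, 44, 44, 40, 43, 40, 41, 42, 38, 23, 137, 189, 184, 131, 65, 76, 77, 81, 77, 83, 77, 76, 80, 80, 76, 72, 69, 66]
```

View pics/f.png

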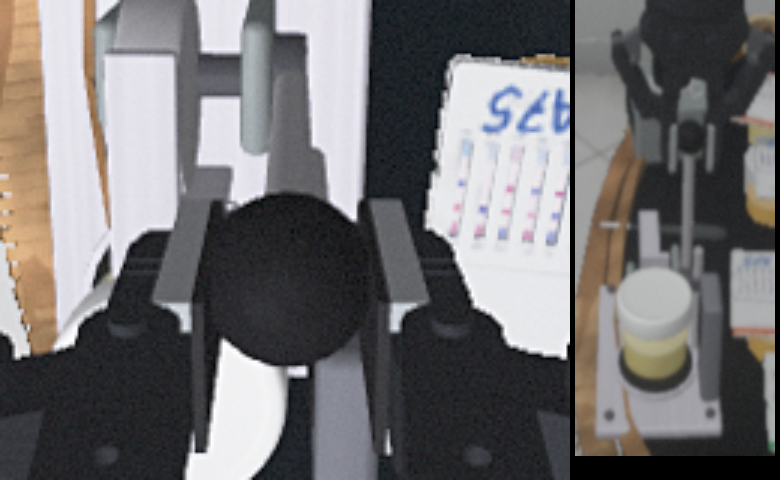

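The ball stayed put relative to the pads (v≈272.7) and the shaft moved up to v≈204.7; the pot still stands on the tray. Now I'll recompute the tilt.

Run:
```python
from h import *
import pickle
c,e=pickle.load(open('f.pkl','rb'))
y=np.radians(6.2);ey=np.array([-np.sin(y),np.cos(y),0])
sh=onz(c,264,204.9,.046);b=onz(c,286,272.7,.166);print(b,(b-sh)@ey)
# rod: knob-radius sanity: where would ball be in px if upright
print(proj(c,[sh+[0,0,.12]]),onz(e,282.6,205.2,.166), sh)
def blob(im,u,v,r):
    g=cv2.cvtColor(im,cv2.COLOR_BGR2GRAY)[v-r:v+r+1,u-r:u+r+1]
    g=cv2.resize(g,None,fx=4,fy=4,interpolation=cv2.INTER_CUBIC);m=(g<58).astype(np.uint8)
    m=cv2.morphologyEx(m,cv2.MORPH_OPEN,cv2.getStructuringElement(cv2.MORPH_ELLIPSE,(15,15)))
    n,l,st,ce=cv2.connectedComponentsWithStats(m)
    for i in range(1,n):
        if st[i][4]>400*4:
            q=(ce[i]+.5)/4-.5+[u-r,v-r];print(st[i]/4.,q,onz(e,*q,.166))
blob(e['color'],282,206,9)
```

```text
[ 0.45030077 -0.10421164  0.166     ] 0.0013631479920030729
[[243.27447221 275.26794433]] [ 0.45029294 -0.1001249   0.166     ] [ 0.43198295 -0.10757276  0.046     ]
[  3.5    3.25  14.25  13.75 652.5 ] [282.9137931  206.75862069] [ 0.45099261 -0.10490812  0.166     ]
```

Residual is about 1 mm: 1.4 mm by the wrist camera and 0.7 mm by the side camera. One last nudge, then hand in.

jog_arm(
  moves=[-0.05,0,0,0,0,0,0,0,0,0,0,0,0,0,0,0,0,0,0,0,0,0,0,0,0,0,0,0,0,0,0,0,0,0,0,0,0,0,0,0,0,0,0,0,0,0,0,0,0,0,0,0,0,0,0,0],
)

```text
t: 12.5
eef_pos: [0.4502, -0.1105, 0.146]
tool_rot: [-0.003, 0.667, 0.745, -0.001]
contact_force: [-10.2, 4.0, 2.2]
gripper_width: 0.258
grasp_force: 59.0
```

```bash
python3 -c "
from h import *
s=get_obs();print(s['eef_pos'],s['contact_force'],s['grasp_force']);print(hand_in())"
```

```text
[ 0.45023443 -0.11046993  0.14602076] [-10.23007697   3.9537144    2.20461519] 58.951329588890076
the job is handed in; nothing more can be done
None
```

I handed the job in at about 12.5 s: the selector knob was seen at the three-dot mark, and the lever is held by its ball upright to within about 1 mm (last nudge not re-measured), with the pot on its tray and the dropper where it lay in the last pictures.

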